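Make up two bench kits in pocket trays from mixed stock

TASK

Make up the two kits in the grey pocket trays. In the three-pocket tray stand the carton of cover glasses in the long end pocket, the brown white-capped bottle in the middle pocket and the low white vial in the other end pocket; in the two-pocket tray stand the squat jar in the large pocket and the teat dropper bottle in the small one. Everything stands upright on the floor of its pocket; leave the slim red-capped bottle and the timer where they are.

Things in the scene. Friction and masses are not known exactly. Their poses are not given: they have to be found in the camera images.
- three_tray: kit tray of plain grey plastic with THREE pockets in a row, fixed to the bench so that it does not shift. 68 (x) x 208 (y) x 16 mm high; floor 4 mm thick, walls 4 mm thick. Pockets run along its y axis, all 60 mm wide in x: the long end pocket, 76 mm long, centred at y = +62 mm; the middle pocket, 58 mm long, at y = -9 mm; the short end pocket, 58 mm long, at y = -71 mm (all at x = 0). Origin: centre of its underside; z up.
- two_tray: kit tray of plain grey plastic with TWO pockets, fixed to the bench so that it does not shift. 82 (x) x 136 (y) x 16 mm high; floor 4 mm thick, walls 4 mm thick. Pockets run along its y axis, both 74 mm wide in x: the large square pocket, 74 mm long, centred at y = +27 mm; the small pocket, 50 mm long, at y = -39 mm (both at x = 0). Origin: centre of its underside; z up.
- carton: small upright carton of cover glasses, the only box among the stock: 41 (x) x 56 (y) x 50 mm high, cream card with a dark red band round the top. Origin: centre of its underside; z up. Best grasped across the 41 mm side, some 43 mm above its underside so that the fingertips stay above the tray walls.
- brown_bottle: small brown glass bottle with shoulders and a white screw cap: body 43 mm in diameter up to 60 mm or so, 98 mm high over all; cap 26 mm in diameter. Grasp round the body, at about 45 mm height. Origin: centre of its underside; z up.
- low_vial: low, wide-necked white plastic vial with a white lid: body 44 mm in diameter, 75 mm high over all; lid 34 mm in diameter from 63 mm up. Grasp round the body, at about 45 mm height. Origin: centre of its underside; z up.
- squat_jar: squat straight-sided jar standing free on the bench (not one of the jars in the dark tray behind), beige with an orange-brown lid just as wide, 56 mm in diameter, 62 mm high. Grasp round the body, at about 45 mm height. Origin: centre of its underside; z up.
- teat_bottle: slender dark amber dropper bottle with a black collar and a black pointed rubber teat: body 33 mm in diameter up to 62 mm, 102 mm high over all. Grasp round the body, at about 45 mm height. Origin: centre of its underside; z up.
- slim_bottle: bystander: slim white bottle with a red cap, the tallest of those on the bench here: 43 mm in diameter, 108 mm high. Belongs to neither kit. Origin: centre of its underside; z up.
- timer: bystander: white digital bench timer lying on its back, 62 x 66 x 18 mm, in front of the microscope. (The microscope is fixed: its focus knob reaches out to about world x 0.57, y -0.10 m, 0.15 m high; its tall column begins at about x 0.61, y -0.04 m. The thin cable on the bench is no obstacle.) Origin: centre of its underside; z up.
Mind the look-alikes: they are no part of the job. What is shaped like the low_vial but yellow is not meant.

How it is judged:
At the end, for the whole second after the job is handed in: Each of the five things stands upright (within 0.12 rad) on the floor of its own pocket (underside less than 9 mm above the tray's underside), released and at rest; the slim bottle and the timer are upright and within 25 mm of where they stood (y of carton in the frame of three_tray between 0.049 and 0.075 m and x of carton in the frame of three_tray between -0.014 and 0.014 m and z of carton in the frame of three_tray between 0.001 and 0.009 m and angle between each of carton, brown_bottle, low_vial, squat_jar, teat_bottle's own z axis and vertical below 0.12 rad and linear speed of each of carton, brown_bottle, low_vial, squat_jar, teat_bottle below 0.02 m/s and angular speed of each of carton, brown_bottle, low_vial, squat_jar, teat_bottle below 0.2 rad/s and y of brown_bottle in the frame of three_tray between -0.021 and 0.003 m and x of brown_bottle in the frame of three_tray between -0.014 and 0.014 m and z of brown_bottle in the frame of three_tray between 0.001 and 0.009 m and y of low_vial in the frame of three_tray between -0.083 and -0.059 m and x of low_vial in the frame of three_tray between -0.014 and 0.014 m and z of low_vial in the frame of three_tray between 0.001 and 0.009 m and y of squat_jar in the frame of two_tray between 0.014 and 0.04 m and x of squat_jar in the frame of two_tray between -0.014 and 0.014 m and z of squat_jar in the frame of two_tray between 0.001 and 0.009 m and y of teat_bottle in the frame of two_tray between -0.051 and -0.027 m and x of teat_bottle in the frame of two_tray between -0.022 and 0.022 m and z of teat_bottle in the frame of two_tray between 0.001 and 0.009 m and distance of each of slim_bottle, timer from where it was at the start of the episode below 0.025 m and angle between each of slim_bottle, timer's own z axis and vertical below 0.15 rad); the robot touches nothing.
It fails at once if the slim bottle or the timer is shifted by more than 25 mm (distance of any of slim_bottle, timer from where it was at the start of the episode above 0.025 m).
It also fails if it takes over 128 s, if anything falls off the work surface, if the arm or the gripper's body presses on something with over 40 N, if the wrist force passes 120 N, or if a joint passes its speed limit or range.

ROBOT

A 6-joint arm with a two-finger parallel gripper is mounted at the origin on a cart in front of the work surface, level with it; the furniture and walls round the work are solid. World frame = base frame: x ahead of the robot, y to its left, z up, the work surface at z = 0. Lengths are in m, angles in rad, forces in N, time in s.
With the tool pointing down it reaches from about 0.375 to 0.975 m from the base axis. Payload 3.8 kg.
Tool frame: the origin (TCP) lies midway between the tips of the shut fingers; the grasp point (between the pads) lies 19 mm behind it; z points along the fingers, y is the line along which they close (so a half turn about z gives the same grasp; the last joint's range is limited). The gripper opens to 88 mm and grips with 3 to 60 N. Pads are 18 mm wide; open, the fingers measure 123 mm over their backs; the gripper's body (75 mm by 187 mm) begins 45 mm behind the grasp point.
Start: joints at [-1.267, 0.264, 1.604, -0, 1.274, -0.037], TCP at [0.226, -0.636, 0.239] pointing down, gripper open.
Joint ranges: [-2.63, 2.63], [-0.94, 2.18], [0.31, 2.57], [-1.31, 4.45], [0, 2.66], [-2.55, 2.55]. Speed limits (rad/s): [2.57, 2.57, 3.14, 3.14, 3.14, 3.14].

INTERFACE

Orientations are given as a rotation vector (axis times angle).
In Python, from cell import manip, inverse_kinematics, cams, order gives the robot as it stands. Calls block until the motion is done:
- manip.move_pose(position, orientation): joint-space move of the TCP to a pose.
- manip.move_linear(position, rate=0.15, rot=None): straight line of the TCP; rot=None keeps the orientation; rate is the mean speed in m/s.
- manip.set_joints(angles): joint-space move.
- manip.set_gripper(opening, force=None): finger opening in m; force is the grip in N (None keeps the last); returns when the fingers have stopped.
- manip.dwell(seconds).
- inverse_kinematics(position, orientation): joint angles nearest the present ones, or None.
- manip.state(): the state.
- cams.capture(name): name is "scene" or "top"; returns a dict with "image" (384x512x3 uint8, blue, green, red), "z_map" (384x512 float32, m along the optical axis (not along the pixel's ray), 0 where there is no reading), "intrinsics" (3x3 intrinsics, pixels), "position" and "orientation" of the camera in the world. Camera axes: x right, y down, z forward; pixel columns grow to the right and rows downward; lengths in m; the calibration is good to about 2 mm. A picture is of the moment at which its call begins.
A pose or a line that the arm cannot do raises manip.IKError and nothing moves.
- order.close_job(): hands the job in; it is judged then, once.
The state is a dict: "clock": time; "joint_pos": joint angles; "joint_velocities": joint speeds; "tau": joint torques, N m; "tool_pos": TCP position; "tcp_rot": TCP orientation; "contact_force": force on the tool from outside, world axes, zero at the start; "moment": the same for the moment, N m; "gripper_width": finger opening in m; "grasp_force": force on a finger pad.
Only numpy, scipy, OpenCV 4.12 (cv2) and the standard library are available. Lean on these libraries where they do the work, as an engineer would, in place of code of your own. Each camera call takes 0.05 s, during which the arm holds its last target. There are 200 camera calls.

## Working session

There is one attempt and no reset: what is moved stays moved. The work goes in short steps, each a Python script; the robot and the scene stay as the last script left them, time stands still between calls to the robot, and variables do not carry over. Pictures are saved under pics/ and viewed, at most 14 in all, crops included, and the job is handed in when it is done.

```bash
ls; mkdir -p pics; python3 - <<'E'
from cell import manip, cams
import cv2,numpy as np
for n in("scene","top"):
    c=cams.capture(n); cv2.imwrite(f"pics/{n}0.png",cv2.resize(c["image"],(800,600),interpolation=cv2.INTER_CUBIC)); np.savez(f"{n}0.npz",**c)
    print(n,c["intrinsics"],c["position"],c["orientation"])
print(manip.state())
E
```

```text
pics
scene [[454.94436156   0.         262.02635293]
 [  0.         454.94436156 191.82809312]
 [  0.           0.           1.        ]] [-0.28680706  0.56594263  0.91162234] [-1.28385164  2.16762743 -1.02636185]
top [[468.6220943    0.         248.43027086]
 [  0.         468.6220943  195.24871873]
 [  0.           0.           1.        ]] [0.33790238 0.04369521 1.22075064] [-2.02896646  2.19099871 -0.22426361]
{'clock': 0.1, 'joint_pos': array([-1.26689821e+00,  2.64649512e-01,  1.60519285e+00,  1.88939304e-05,
        1.27372437e+00, -3.68892376e-02]), 'joint_velocities': array([-0.0002168 , -0.00010938, -0.00260667,  0.00042581, -0.00070578,
        0.00042978]), 'tau': array([ 9.76484516e-04, -5.03621399e+01, -3.58070433e+01,  7.32031069e-02,
        2.33429455e-02, -6.59987836e-05]), 'tool_pos': array([ 0.22542735, -0.63557765,  0.23755567]), 'tcp_rot': array([-3.09416728e+00, -5.32380162e-01,  3.84396383e-04]), 'contact_force': array([ 0.27050234, -0.47877629,  0.24407323]), 'moment': array([ 0.00247369,  0.0255879 , -0.07269885]), 'grasp_force': 0.0, 'gripper_width': 0.08832944995577413}
```

View pics/scene0.png

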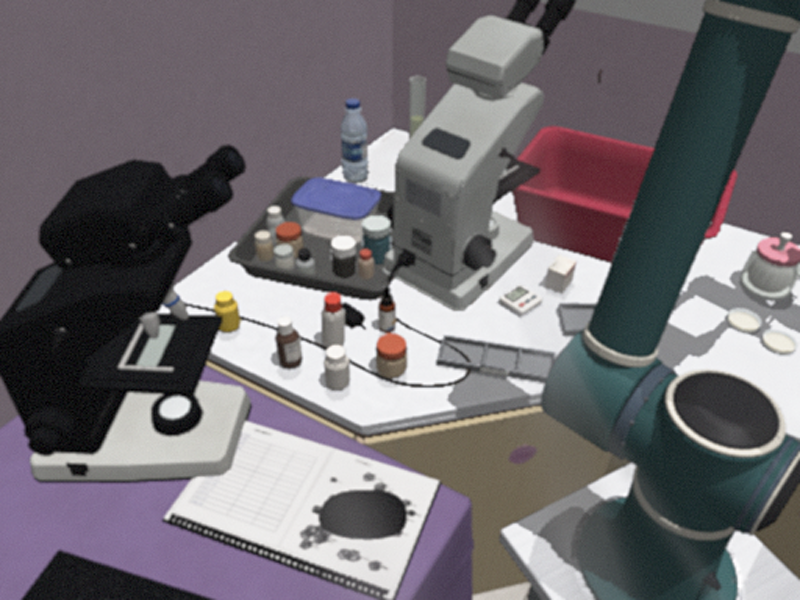

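View pics/top0.png

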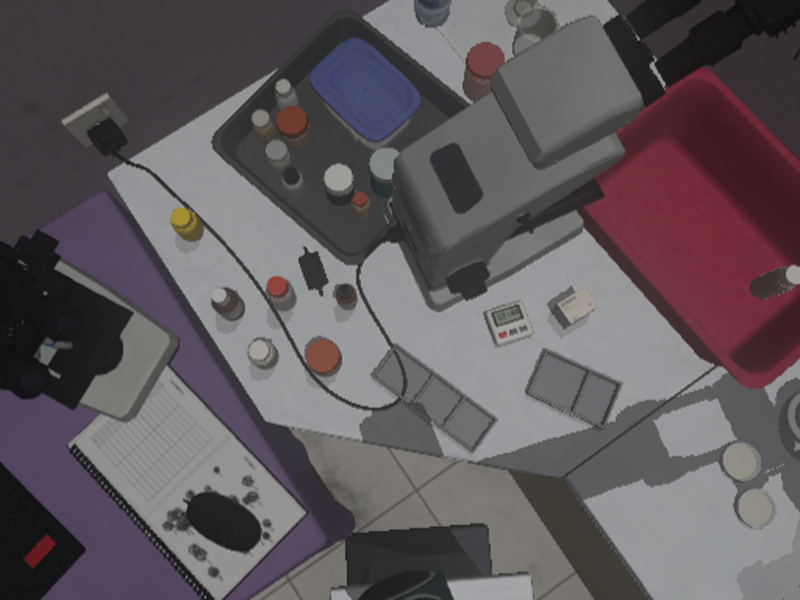

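The images show, in 800x600 top-view pixels: brown bottle (226,302), vial (262,352), squat jar (322,356), teat bottle (345,294), slim bottle (278,290), timer (508,322) and carton (573,307). The three-pocket tray is around (434,397) and the two-pocket tray around (573,387). The yellow vial at (186,222) is the look-alike.

```bash
cat > vis.py <<'E'
import numpy as np,cv2
from scipy.spatial.transform import Rotation as R
def cloud(c):
    z=c["z_map"];K=c["intrinsics"];v,u=np.indices(z.shape)
    p=np.stack([(u-K[0,2])/K[0,0]*z,(v-K[1,2])/K[1,1]*z,z],-1)
    w=p@R.from_rotvec(c["orientation"]).as_matrix().T+c["position"]; w[z==0]=np.nan
    return w
E
python3 - <<'E'
from vis import *
c=np.load("top0.npz");w=cloud(c);im=c["image"]
S=dict(brown=(226,300,.098,.013),vial=(262,350,.075,.017),jar=(322,354,.062,.028),teat=(345,290,.102,.006),slim=(278,286,.108,.015),carton=(573,307,.05,.03),timer=(508,322,.018,.04),yellow=(186,222,.075,.017))
for k,(u,v,h,r) in S.items():
    s=w[int(v/1.5625),int(u/1.5625)]
    near=np.hypot(w[...,0]-s[0],w[...,1]-s[1])<.05
    for tag,lo,hi in(("top",h-.008,h+.012),("mid",.25*h,h-.01)):
        q=w[near&(w[...,2]>lo)&(w[...,2]<hi)]
        if len(q)<3: print(k,tag,len(q),s);continue
        a=cv2.minAreaRect(q[:,:2].astype(np.float32)*1000)
        print(k,tag,len(q),s.round(3),"z",np.median(q[:,2]).round(4),"mean",q[:,:2].mean(0).round(4),"rect",np.round(a[0],1),np.round(a[1],1),round(a[2],1))
for k,(u,v) in dict(t3=(434,397),t2=(573,387)).items():
    s=w[int(v/1.5625),int(u/1.5625)];near=np.hypot(w[...,0]-s[0],w[...,1]-s[1])<.125
    g=im.max(-1); m=near&(g<135)&(w[...,2]<.03)&(w[...,2]>-.01)
    n,l,st,ce=cv2.connectedComponentsWithStats(m.astype(np.uint8));i=l[int(v/1.5625),int(u/1.5625)] or 1+np.argmax(st[1:,4])
    q=w[l==i];a=cv2.minAreaRect(q[:,:2].astype(np.float32)*1000);print(k,s,len(q),a)
    rim=w[near&(w[...,2]>.012)&(w[...,2]<.022)];a=cv2.minAreaRect(rim[:,:2].astype(np.float32)*1000);print(" rim",len(rim),a)
cv2.imwrite("pics/trays.png",cv2.resize(im[210:300,225:405],None,fx=4.4,fy=4.4,interpolation=cv2.INTER_CUBIC))
E
```

```text
brown top 91 [0.606 0.289 0.094] z 0.098 mean [0.6129 0.2973] rect [613.6 298.1] [23.7 23.8] 0.7
brown mid 214 [0.606 0.289 0.094] z 0.065 mean [0.6043 0.2895] rect [608.1 294.2] [35.5 42.6] 32.7
vial top 140 [0.525 0.238 0.076] z 0.0751 mean [0.5249 0.2422] rect [525.3 242.7] [31.4 30.4] 84.8
vial mid 141 [0.525 0.238 0.076] z 0.054 mean [0.5178 0.236 ] rect [524.8 242.9] [43.6 43.2] 27.8
jar top 361 [0.515 0.144 0.061] z 0.0622 mean [0.5105 0.1439] rect [511.1 143.9] [50.4 52.6] 85.9
jar mid 56 [0.515 0.144 0.061] z 0.038 mean [0.4925 0.1351] rect [497.3 140.3] [28.  55.7] 15.7
teat top 20 [0.608 0.1   0.098] z 0.0982 mean [0.6102 0.1001] rect [610.8 100.3] [ 9.8 10.8] 86.3
teat mid 144 [0.608 0.1   0.098] z 0.0609 mean [0.6059 0.0987] rect [620.5  89.8] [31.6 61.8] 45.9
slim top 133 [0.619 0.204 0.108] z 0.1078 mean [0.6194 0.2047] rect [619.2 204.7] [29.8 29.9] 87.9
slim mid 162 [0.619 0.204 0.108] z 0.0728 mean [0.6092 0.2009] rect [620.3 190.4] [32.9 72.1] 21.0
carton top 342 [ 0.562 -0.267  0.05 ] z 0.0501 mean [ 0.5628 -0.2746] rect [ 563. -275.] [39.8 56.8] 27.9
carton mid 5
[... 328 characters left out ...]
 0.352 0.076] z 0.0745 mean [0.7555 0.3617] rect [755.8 362. ] [30.8 31.5] 19.2
yellow mid 167 [0.746 0.352 0.076] z 0.0512 mean [0.7458 0.3547] rect [751.3 358.2] [32.1 43.9] 40.0
t3 [ 0.43654174 -0.03043709  0.00085827] 3476 ((410.13555908203125, 0.6717071533203125), (227.21426391601562, 154.8248748779297), 49.18895721435547)
 rim 419 ((416.2354736328125, -14.117965698242188), (207.8199462890625, 119.39639282226562), 48.7390251159668)
t2 [ 0.43655343 -0.26132516  0.00496655] 3118 ((387.3087158203125, -265.2489318847656), (193.8690643310547, 167.39309692382812), 60.572139739990234)
 rim 409 ((452.7243957519531, -247.12820434570312), (206.66488647460938, 128.0206756591797), 37.1445198059082)
```

View pics/trays.png

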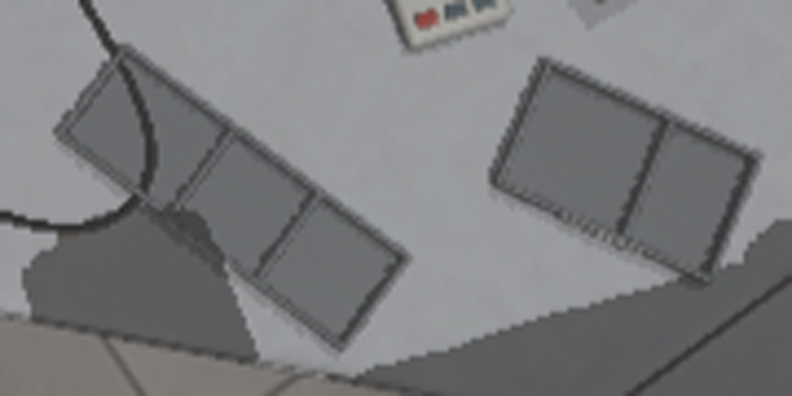

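The crop shows both trays. Their outer corners on the rim are, for the three-pocket tray, (125,46), (58,132), (340,350), (410,258), with the long pocket at upper left. For the two-pocket tray they are (543,60), (492,185), (710,283), (760,155), with the large pocket at left. Next I convert these to world positions and check the sizes, refining with a rim template fit on the depth map.

```bash
python3 - <<'E'
from vis import *
from scipy.optimize import minimize
c=np.load("top0.npz");w=cloud(c);K=c["intrinsics"];M=R.from_rotvec(c["orientation"]).as_matrix();o=c["position"]
def ray(U,h):
    u=(np.array(U)+.5)/4.4-.5+[225,210]; d=M@np.r_[(u-K[:2,2])/[K[0,0],K[1,1]],1]; return (o+d*(h-o[2])/d[2])[:2]
T={"t3":([(125,46),(58,132),(340,350),(410,258)],.068,.208,[.102,.022,-.04,-.102]),"t2":([(543,60),(492,185),(710,283),(760,155)],.082,.136,[.066,-.012,-.066])}
for k,(cs,W,L,div) in T.items():
    P=np.array([ray(x,.016) for x in cs]); ctr=P.mean(0); yd=(P[0]+P[1]-P[2]-P[3]); th=np.arctan2(-yd[0],yd[1])
    e=[np.linalg.norm(P[i]-P[(i+1)%4]).round(4) for i in range(4)]
    near=np.hypot(w[...,0]-ctr[0],w[...,1]-ctr[1])<L*.55+.01
    q=w[near&(w[...,2]>.0125)&(w[...,2]<.0195)][:,:2]
    def loc(p): ca,sa=np.cos(p[2]),np.sin(p[2]);d=q-p[:2];return d@np.array([[ca,-sa],[sa,ca]])
    def cost(p):
        l=loc(p);D=[]
        dy=np.maximum(np.abs(l[:,1])-L/2,0);dx=np.maximum(np.abs(l[:,0])-W/2,0)
        D+=[np.hypot(np.abs(np.abs(l[:,0])-(W/2-.002)),dy)]+[np.hypot(l[:,1]-y,dx) for y in div]
        return np.minimum(np.min(D,0)**2,.008**2).sum()
    r=minimize(cost,[*ctr,th],method="Nelder-Mead",options=dict(xatol=1e-5,fatol=1e-9,initial_simplex=np.array([[*ctr,th]]*4)+np.diag([.004,.004,.05,0])))
    print(k,"corners",ctr.round(4),round(th,3),e,"n",len(q),"fit",r.x.round(4),np.sqrt(r.fun/len(q)).round(4),np.sqrt(cost([*ctr,th])/len(q)).round(4))
E
```

```text
Traceback (most recent call last):
ValueError: operands could not be broadcast together with shapes (4,3) (4,4)
```

```bash
python3 - <<'E'
from vis import *
from scipy.optimize import minimize
c=np.load("top0.npz");w=cloud(c);K=c["intrinsics"];M=R.from_rotvec(c["orientation"]).as_matrix();o=c["position"]
def ray(U,h):
    u=(np.array(U)+.5)/4.4-.5+[225,210]; d=M@np.r_[(u-K[:2,2])/[K[0,0],K[1,1]],1]; return (o+d*(h-o[2])/d[2])[:2]
T={"t3":([(125,46),(58,132),(340,350),(410,258)],.068,.208,[.102,.022,-.04,-.102]),"t2":([(543,60),(492,185),(710,283),(760,155)],.082,.136,[.066,-.012,-.066])}
for k,(cs,W,L,div) in T.items():
    P=np.array([ray(x,.016) for x in cs]); ctr=P.mean(0); yd=(P[0]+P[1]-P[2]-P[3]); th=np.arctan2(-yd[0],yd[1])
    e=[np.linalg.norm(P[i]-P[(i+1)%4]).round(4) for i in range(4)]
    near=np.hypot(w[...,0]-ctr[0],w[...,1]-ctr[1])<L*.55+.01
    q=w[near&(w[...,2]>.0125)&(w[...,2]<.0195)][:,:2]
    def loc(p): ca,sa=np.cos(p[2]),np.sin(p[2]);d=q-p[:2];return d@np.array([[ca,-sa],[sa,ca]])
    def cost(p):
        l=loc(p);D=[]
        dy=np.maximum(np.abs(l[:,1])-L/2,0);dx=np.maximum(np.abs(l[:,0])-W/2,0)
        D+=[np.hypot(np.abs(np.abs(l[:,0])-(W/2-.002)),dy)]+[np.hypot(l[:,1]-y,dx) for y in div]
        return np.minimum(np.min(D,0)**2,.008**2).sum()
    x0=np.array([*ctr,th])
    r=minimize(cost,x0,method="Nelder-Mead",options=dict(xatol=1e-5,fatol=1e-9,initial_simplex=np.array([x0,x0+[.004,0,0],x0+[0,.004,0],x0+[0,0,.05]])))
    print(k,"corners",ctr.round(4),round(th,3),e,"n",len(q),"fit",r.x.round(4),np.sqrt(r.fun/len(q)).round(4),np.sqrt(cost(x0)/len(q)).round(4))
E
```

```text
t3 corners [ 0.4354 -0.0303] -0.728 [np.float64(0.0643), np.float64(0.2048), np.float64(0.0667), np.float64(0.2059)] n 369 fit [ 0.4351 -0.0309 -0.7225] 0.0016 0.0017
t2 corners [ 0.4323 -0.2603] -0.503 [np.float64(0.0804), np.float64(0.1354), np.float64(0.081), np.float64(0.136)] n 300 fit [ 0.4322 -0.2618 -0.5114] 0.0014 0.0017
```

```bash
cat > rob.py <<'E'
import numpy as np
from scipy.spatial.transform import Rotation as R
t3=(np.array([.4351,-.0307]),-.724); t2=(np.array([.4322,-.2612]),-.508)
def inT(t,y): return t[0]+y*np.array([-np.sin(t[1]),np.cos(t[1])])
# name: pick xy, pick axis angle, place xy, place axis angle, width, grasp height
J={"carton":((.563,-.275),.487,inT(t3,.062),t3[1],.041,.043),
"low_vial":((.525,.2425),np.pi/2,inT(t3,-.071),t3[1],.044,.045),
"squat_jar":((.511,.144),np.pi/2,inT(t2,.027),t2[1],.056,.045),
"brown_bottle":((.6135,.298),0,inT(t3,-.009),t3[1],.043,.054),
"teat_bottle":((.6107,.1003),0,inT(t2,-.039),t2[1],.033,.058)}
E
python3 - <<'E'
from rob import *; from vis import *
w=cloud(np.load("top0.npz")).reshape(-1,3);w=w[~np.isnan(w[:,0])]
for k,(p,a,q,b,d,h) in J.items():
    for tag,c,g,off in(("pick",p,a,0),("place",q,b,.004)):
        v=w[:,:2]-c; u=v@[np.cos(g),np.sin(g)]; n=v@[-np.sin(g),np.cos(g)]; own=(np.hypot(u,n)<.036)
        body=(abs(u)<.1)&(abs(n)<.045)&(w[:,2]>h+.04+off)&~own
        fo=d/2+.01+.022; fin=(abs(u)<fo)&(abs(u)>d/2+.004)&(abs(n)<.014)&(w[:,2]>h-.022+off)
        print(k,tag,np.round(c,3),"body hits",body.sum(),w[body].mean(0).round(3) if body.any() else "","fin",fin.sum(),w[fin].mean(0).round(3) if fin.any() else "")
m=(np.hypot(w[:,0]-.563,w[:,1]+.275)<.05)&(w[:,2]>.044)&(w[:,2]<.06)
e=np.linalg.eigh(np.cov(w[m,:2].T))[1][:,0];print("carton short axis",np.arctan2(e[1],e[0])%np.pi)
m=(w[:,2]>.1)&(np.hypot(w[:,0],w[:,1])<.62)&(w[:,0]>.2)&(abs(w[:,1])<.45);print("tall within .62:",m.sum());
for s in np.unique((w[m,1]//.05)):
    z=w[m&(w[:,1]//.05==s)];print(round(s*.05,2),np.hypot(z[:,0],z[:,1]).min().round(3),z[:,2].max().round(3))
E
```

```text
carton pick [ 0.563 -0.275] body hits 0  fin 0 
carton place [0.476 0.016] body hits 0  fin 0 
low_vial pick [0.525 0.242] body hits 0  fin 0 
low_vial place [ 0.388 -0.084] body hits 0  fin 0 
squat_jar pick [0.511 0.144] body hits 0  fin 0 
squat_jar place [ 0.445 -0.238] body hits 0  fin 0 
brown_bottle pick [0.614 0.298] body hits 0  fin 0 
brown_bottle place [ 0.429 -0.037] body hits 0  fin 0 
teat_bottle pick [0.611 0.1  ] body hits 0  fin 1 [0.659 0.089 0.058]
teat_bottle place [ 0.413 -0.295] body hits 0  fin 0 
carton short axis 0.47030776073495417
tall within .62: 1660
-0.15 0.586 0.147
-0.1 0.579 0.29
-0.05 0.605 0.285
0.0 0.201 0.269
0.05 0.618 0.102
0.1 0.616 0.103
0.35 0.588 0.493
0.4 0.588 0.501
```

```bash
sed -i 's/(.525,.2425),np.pi\/2/(.525,.2425),1.3/' rob.py; cat >> rob.py <<'E'
from cell import manip, inverse_kinematics, cams, order
def rot(axis):
    """tool down, closing line at angle axis (mod pi); nearest last-joint choice"""
    j6=manip.state()["joint_pos"][5]; best=None
    for s in(1,-1):
        r=(R.from_euler("z",axis+s*np.pi/2)*R.from_euler("x",np.pi)).as_rotvec()
        yield r
def goto(xy,z,axis):
    q0=manip.state()["joint_pos"]; c=[]
    for r in rot(axis):
        q=inverse_kinematics([*xy,z],r)
        if q is not None and abs(q[5])<2.4: c.append((np.abs(np.array(q)-q0).max(),list(q)))
    assert c,(xy,z,axis)
    manip.set_joints(min(c)[1])
def lower(xy,z,slow=.03,lim=8):
    """straight down, the last 30 mm in steps with a force guard"""
    z0=manip.state()["tool_pos"][2]; f0=manip.state()["contact_force"]
    if z0-z>.03: manip.move_linear([*xy,z+.03],rate=.15)
    for zz in np.linspace(z+.03,z,6)[1:]:
        manip.move_linear([*xy,zz],rate=slow*2)
        f=manip.state()["contact_force"]-f0
        if abs(f[2])>lim: print("  force stop at",zz-z,f.round(1)); break
def rep(t): s=manip.state(); print(t,"clk",round(s["clock"],1),"tcp",s["tool_pos"].round(3),"F",s["contact_force"].round(1),"w",round(s["gripper_width"],4),"g",round(s["grasp_force"],1),"j6",round(s["joint_pos"][5],2))
def pick(n,ZT=.2):
    p,a,q,b,d,h=J[n]; manip.set_gripper(min(d+.022,.088)); goto(p,ZT,a); lower(p,h-.019); rep(n+" down")
    manip.set_gripper(d-.02,force=25); rep(" gripped"); manip.move_linear([*p,ZT],rate=.2); rep(" lifted")
def place(n,ZT=.2,way=()):
    p,a,q,b,d,h=J[n]
    for xy in way: goto(xy,ZT,b)
    goto(q,ZT,b); lower(q,h-.019+.004+.0015); rep(" placing"); manip.set_gripper(d+.022); manip.dwell(.2)
    manip.move_linear([*q,ZT],rate=.2); rep(" released")
def snap(n,f): 
    import cv2; c=cams.capture(n); np.savez(f+".npz",**c); cv2.imwrite(f"pics/{f}.png",cv2.resize(c["image"],(800,600),interpolation=cv2.INTER_CUBIC))
E
sed -i 's/(.563,-.275),.487/(.563,-.275),.48/; s/    j6=manip.*$//' rob.py
python3 - <<'E'
from rob import *
pick("carton")
E
```

```text
carton down clk 4.8 tcp [ 0.563 -0.275  0.023] F [-0.7 -0.3  0.3] w 0.063 g 0.0 j6 -0.97
 gripped clk 5.3 tcp [ 0.563 -0.275  0.024] F [ 0.1 -0.1  0.3] w 0.0414 g 25.0 j6 -0.97
 lifted clk 6.3 tcp [ 0.562 -0.274  0.198] F [ 0.1  0.1 -1. ] w 0.041 g 25.0 j6 -0.97
```

```bash
python3 - <<'E'
from rob import *
place("carton",way=[(.42,-.2)])
goto((.42,.0),.2,.3)
pick("low_vial")
E
```

```text
placing clk 10.6 tcp [0.476 0.016 0.029] F [0.5 0.4 0.2] w 0.0414 g 25.0 j6 0.7
 released clk 12.3 tcp [0.475 0.016 0.199] F [-0.9  0.1 -0.8] w 0.0631 g 0.0 j6 0.7
low_vial down clk 17.0 tcp [0.525 0.242 0.025] F [ 0.2 -0.4 -0.2] w 0.0661 g 0.0 j6 -0.91
 gripped clk 17.5 tcp [0.525 0.243 0.026] F [ 0.7 -0.8  0. ] w 0.0426 g 25.0 j6 -0.91
 lifted clk 18.5 tcp [0.524 0.242 0.198] F [-0.1 -0.4 -0.3] w 0.0425 g 25.0 j6 -0.91
```

```bash
python3 - <<'E'
from rob import *
place("low_vial",way=[(.44,.05)])
goto((.42,.05),.2,.3)
pick("squat_jar"); manip.move_linear([.43,.1,.2],rate=.25)
place("squat_jar",way=[(.43,-.1)])
snap("top","top1")
E
```

```text
placing clk 24.5 tcp [ 0.388 -0.084  0.031] F [-0.4 -0.2 -0.7] w 0.0422 g 25.0 j6 0.45
 released clk 26.2 tcp [ 0.387 -0.084  0.199] F [-0.1 -0.2 -0.6] w 0.0661 g 0.0 j6 0.45
squat_jar down clk 30.7 tcp [0.511 0.144 0.025] F [-0.5 -0.  -0.1] w 0.0782 g 0.0 j6 -1.34
 gripped clk 31.2 tcp [0.511 0.144 0.026] F [-0.6  1.2 -0.2] w 0.0535 g 24.5 j6 -1.34
 lifted clk 32.2 tcp [0.51  0.144 0.199] F [ 0.2 -0.1 -2.1] w 0.054 g 24.6 j6 -1.34
 placing clk 37.1 tcp [ 0.445 -0.237  0.031] F [-0.2  0.1 -0.9] w 0.0541 g 24.6 j6 -0.03
 released clk 38.8 tcp [ 0.444 -0.237  0.199] F [-0.   0.  -0.7] w 0.0781 g 0.0 j6 -0.03
```

View pics/top1.png

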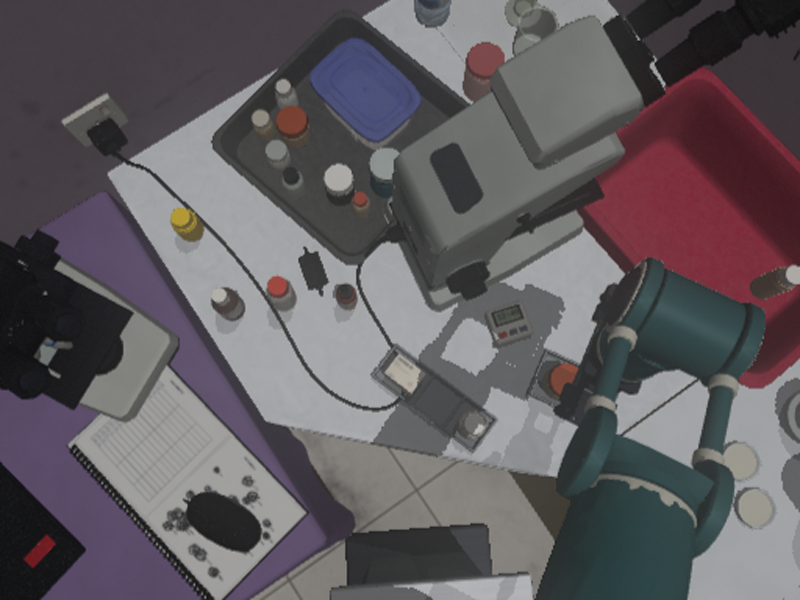

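The view shows the carton at (402,370), the vial at (472,425) and the jar at (560,378), all in their pockets. The remaining bottles haven't moved.

```bash
python3 - <<'E'
from rob import *
goto((.43,-.05),.2,.3); goto((.44,.1),.2,.2)
pick("brown_bottle"); manip.move_linear([.46,.15,.2],rate=.25)
place("brown_bottle",way=[(.44,.05)])
goto((.44,.05),.2,.2)
pick("teat_bottle"); rep("x")
E
```

```text
brown_bottle down clk 44.0 tcp [0.613 0.298 0.034] F [ 0.1 -0.4 -0.2] w 0.0652 g 0.0 j6 0.42
 gripped clk 44.5 tcp [0.614 0.298 0.035] F [0.5 0.6 1.2] w 0.0419 g 25.0 j6 0.42
 lifted clk 45.4 tcp [0.612 0.298 0.198] F [-0.7  0.3 -1.4] w 0.0415 g 25.0 j6 0.42
 placing clk 49.7 tcp [ 0.429 -0.037  0.04 ] F [-0.2 -0.2 -1. ] w 0.0417 g 25.0 j6 0.58
 released clk 51.4 tcp [ 0.428 -0.037  0.199] F [-0.3 -0.3  0.1] w 0.0647 g 0.0 j6 0.58
teat_bottle down clk 55.5 tcp [0.61  0.1   0.038] F [-0.9  0.5  0.2] w 0.0554 g 0.0 j6 0.12
 gripped clk 56.0 tcp [0.611 0.1   0.039] F [1.3 0.1 0.1] w 0.0319 g 24.9 j6 0.12
 lifted clk 56.9 tcp [0.61  0.1   0.198] F [-0.7 -0.6 -0.7] w 0.0317 g 24.8 j6 0.12
x clk 56.9 tcp [0.61  0.1   0.198] F [-0.7 -0.6 -0.7] w 0.0317 g 24.8 j6 0.12
```

```bash
python3 - <<'E'
from rob import *
manip.move_linear([.44,.06,.2],rate=.25)
place("teat_bottle",way=[(.43,-.1)])
goto((.25,-.6),.24,.0)
snap("top","top2"); from vis import *
w=cloud(np.load("top2.npz"))
w=w[~np.isnan(w[...,0])]
for n,(t,y,h) in dict(carton=(t3,.062,.05),brown=(t3,-.009,.098),vial=(t3,-.071,.075),jar=(t2,.027,.062),teat=(t2,-.039,.102)).items():
    l=(w[:,:2]-t[0])@np.array([[np.cos(t[1]),-np.sin(t[1])],[np.sin(t[1]),np.cos(t[1])]])
    m=(np.hypot(l[:,0],l[:,1]-y)<.036)&(w[:,2]>h-.004)&(w[:,2]<h+.02)
    print(n,m.sum(),"local",(l[m].min(0)/2+l[m].max(0)/2).round(4) if m.any() else "","top z",np.median(w[m,2]).round(4),"expect",h+.004)
for n,c,h in(("slim",(.619,.2047),.108),("timer",(.549,-.167),.0165)):
    m=(np.hypot(*(w[:,:2]-c).T)<.05)&(abs(w[:,2]-h)<.008);print(n,w[m].mean(0).round(4))
E
```

```text
placing clk 61.5 tcp [ 0.413 -0.295  0.044] F [ 0.1 -0.4 -1.2] w 0.0317 g 24.8 j6 -0.16
 released clk 63.1 tcp [ 0.412 -0.295  0.199] F [-0.6  0.7 -0.8] w 0.0551 g 0.0 j6 -0.16
carton 359 local [-0.0014  0.0595] top z 0.054 expect 0.054000000000000006
brown 85 local [ 0.0009 -0.0096] top z 0.1018 expect 0.10200000000000001
vial 145 local [-0.0018 -0.0737] top z 0.0791 expect 0.079
jar 378 local [-0.0031  0.0246] top z 0.0658 expect 0.066
teat 24 local [-0.0015 -0.0382] top z 0.1021 expect 0.106
slim [0.6191 0.2042 0.108 ]
timer [ 0.5488 -0.1669  0.0161]
```

View pics/top2.png

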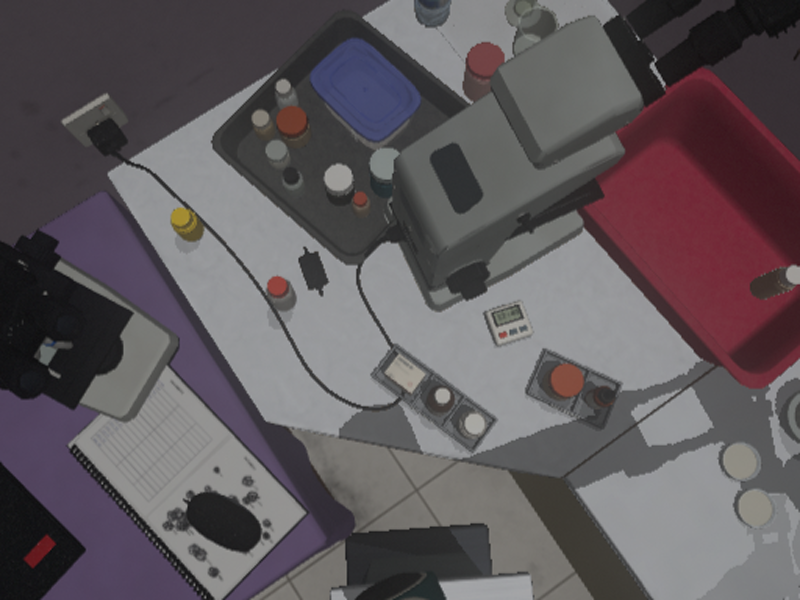

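All five stand in their pockets: carton (402,370), brown bottle (440,398), vial (472,425), jar (567,380) and teat bottle (602,397). Tops are at the expected heights; the teat tip reads 4 mm low, as it did on the bench. The slim bottle and timer haven't moved.

```bash
python3 -c "
from cell import order
print(order.close_job())"
```

```text
the job is handed in; nothing more can be done
None
```

Both kits are made up and the job is handed in: by the last top image each of the five things stands in its own pocket within about 4 mm of its centre, the slim bottle and timer did not move, and the last placing finished at about 63 s; no verdict came back.

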